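Issue one carton of test strips with the dispenser's hand wheel

TASK

At the health-check table, issue one carton of test strips: with the fingertips, push the dispenser's hand wheel round by its upright handle, clockwise seen from above, through exactly one turn, so that the handle is back in line with the fixed pointer where it started. Let the wheel alone move the cartons: do not touch them, do not run well past the pointer, and leave the other things on the table where they are. Finish with the hand clear of everything.

Things in the scene. Friction and masses are not known exactly. Their poses are not given: they have to be found in the camera images.
- handwheel (a joint): angle of the dispenser's hand wheel about its vertical axis, rad: 0 = handle parked at the pointer, grows as the wheel turns clockwise seen from above, 6.28 = one full turn. The wheel does not turn anticlockwise from 0 (stop) but turns freely on past one turn. Friction about 0.12 N m, so about 2 N at the handle; it stays where it is left, no coasting
- wheel_hub (a point): centre of the hand wheel, on its upright axis, 135 mm above the table. The wheel is horizontal: bare aluminium rim of 70 mm radius (14 mm thick), three steel spokes (12 mm thick), hub 32 mm wide; rim and spokes top out 142 mm above the table. Axes: +x points to the dispenser's outlet. It does not turn with the wheel
- handle (a point): the upright handle standing on the rim at the outer end of one spoke, 70 mm from the wheel's axis: black, round, 20 mm thick (17 mm at its narrowest), from the rim up to 197 mm above the table. This point is on its axis, 170 mm above the table, and goes round with the wheel
- park_mark (a point): tip of the fixed steel pointer just outside the rim, 90 mm from the wheel's axis, top 132 mm above the table, 12 mm wide: the handle starts beside it, on the line from the hub to the pointer, and is again there after one turn
- dispenser: fixed countertop dispenser. Origin on the table under the wheel's axis; its +x axis points to the outlet. Grey housing 120 x 120 mm, 110 mm tall, under the wheel; in front of it (+x) an open-topped channel (clear walls 57 mm tall, from x = 60 to 168 mm) holding three cartons in a row, then an open ledge to x = 220 mm. Channel floor and ledge 12 mm above the table. Each turn of the wheel drives a steel pusher 37 mm towards the outlet, which shoves the row along
- box_front_center (a point): centre of the yellow carton at the outlet end, front face 3 mm inside the channel's mouth; one turn of the wheel brings it out on to the ledge. Loose, 30 mm (along the channel) x 60 x 75 mm tall, top 87 mm above the table
- box_front: the same carton; origin at the centre of its underside, 12 mm above the table
- box_middle_center (a point): centre of the yellow carton in the middle of the row. Loose, 30 mm (along the channel) x 60 x 75 mm tall, top 87 mm above the table
- box_middle: the same carton; origin at the centre of its underside, 12 mm above the table
- box_rear_center (a point): centre of the yellow carton at the pusher end of the row. Loose, 30 mm (along the channel) x 60 x 75 mm tall, top 87 mm above the table
- box_rear: the same carton; origin at the centre of its underside, 12 mm above the table
- spare_box: a loose spare yellow carton like those in the dispenser (30 x 60 x 75 mm tall), standing on the table beside it; bystander; origin at the centre of its underside
- cup: white plastic drinking cup, 72 mm wide, 85 mm tall, standing on the table beside the dispenser; bystander; origin at the centre of its underside
- lancing_pen: blue lancing pen with white end, 115 x 16 x 14 mm, lying on the table beside the dispenser; bystander; origin under its middle
- meter: black glucose meter, 55 x 92 x 18 mm, lying on the table between robot and dispenser; bystander; origin under its middle
- zip_case: grey zip case, 150 x 105 x 32 mm, lying at the right of the table; bystander; origin under its middle

How it is judged (in metres and radians):
On the way:
1. the wheel has been pushed half-way round, clockwise (value of joint handwheel above 3.14 rad), for 0.05 s.
At the end, for the whole second after the job is handed in: the wheel rests one full turn clockwise from its start, within 0.2 rad (11 degrees); the front carton stands upright on the ledge, out of the channel; the other two stand upright in the row behind it (value of joint handwheel between 6.0832 and 6.4832 rad and velocity of joint handwheel between -0.05 and 0.05 rad/s and x of box_front_center in the frame of dispenser between 0.18 and 0.194 m and x of box_middle_center in the frame of dispenser between 0.147 and 0.164 m and angle between each of box_front, box_middle, box_rear's own z axis and vertical below 0.15 rad and linear speed of each of box_front, box_middle, box_rear below 0.02 m/s); the robot touches nothing.
It fails at once if the wheel is turned well past one turn (more than about 25 degrees too far) (value of joint handwheel above 6.7332 rad).
It fails at once if the robot touches a carton in the dispenser (they are moved by the wheel alone) (contact force between any of the fingers, the arm and box_front above 0.5 N or contact force between any of the fingers, the arm and box_middle above 0.5 N or contact force between any of the fingers, the arm and box_rear above 0.5 N).
It fails at once if a carton in the dispenser is lifted (height (world z) of any of box_front_center, box_middle_center, box_rear_center above 0.065 m).
It fails at once if a bystander is moved by more than 20 mm or lifted (distance of any of spare_box, cup, lancing_pen, meter, zip_case from where it was at the start of the episode above 0.02 m).
It also fails if it takes over 61 s, if anything falls off the work surface, if the arm or the gripper's body presses on something with over 40 N, if the wrist force passes 120 N, or if a joint passes its speed limit or range.

ROBOT

A 6-joint arm with a two-finger parallel gripper is mounted at the origin on the work surface. World frame = base frame: x ahead of the robot, y to its left, z up, the work surface at z = 0. Lengths are in mm, angles in degrees, forces in N, time in s.
With the tool pointing down it reaches from about 350 to 850 mm from the base axis. Payload 8.1 kg.
Tool frame: the origin (TCP) lies between the finger pads; the fingertips stand 22 mm ahead of it and the grasp point (between the pads) lies 3 mm ahead of it; z points along the fingers, y is the line along which they close (so a half turn about z gives the same grasp; the last joint's range is limited). The gripper opens to 85 mm and grips with 20 to 120 N. Pads are 22 mm wide; open, the fingers measure 114 mm over their backs; the gripper's body (76 mm by 85 mm) begins 54 mm behind the grasp point. The pads swing forward as they close: fully open they stand 13 mm farther back than shut.
Start: joints at [66.44, 7.471, 85.268, -0, 87.261, -4.893], TCP at [192.019, 568.449, 253.292] pointing down, gripper open.
Joint ranges: [-169.43, 169.43], [-51.17, 129.36], [1.28, 143.12], [-76.62, 256.62], [0, 156.53], [-152.29, 152.29]. Speed limits (degrees/s): [136.94, 136.94, 159.86, 180, 180, 180].

INTERFACE

Orientations are given as [roll, pitch, yaw] about the fixed x, y, z axes, in that order (R = Rz(yaw) Ry(pitch) Rx(roll)).
In Python, from bench import r, vision gives the robot as it stands.
- The arm moves only by the tool step_arm, never from a script. Its argument "targets" is a list that holds one entry, the list of rows, each a list of 6 numbers: the shift along the world's x, y, z in mm, then the turn, a rotation vector about the world's x, y, z in rad. In form: [[[x, y, z, rx, ry, rz], ...]]. A call has 1 to 12 rows; each row is the pose to reach, as a shift and turn from the pose commanded when the call began; what a row does not reach only later rows make up. A row lasts 1/12 s, in which the tool goes at most 41.7 mm and 7.16 degrees, less where a joint would pass 70% of its speed; a pose out of reach is approached as far as the arm can. A call with a gripper value outside its range is refused whole. "fingers" is the gripper's target within -1 to 1 (shut at 1, half-way at 0, fully open at -1), set as the call begins (left out, the last holds). The fingers move at their own pace and stop on an object; "newtons" is the grip in N (left out, the last holds). Time passes only in rows, so rows that repeat a pose let the fingers close. It gives the time, the measured TCP pose, the force, the opening and the grip force at its end, in the units of the state.
- r.sense(): the state, without advancing time (a new reading comes with each control period).
- vision.snapshot(name): name is "scene" or "side" or "wrist"; returns a dict with "img" (480x640x3 uint8, blue, green, red), "mtx" (3x3 intrinsics, pixels), "D" ([k1, k2, p1, p2, k3] as OpenCV has them; the pictures are not rectified), "eye" and "attitude" of the camera in the world. Camera axes: x right, y up, looking along -z (the intrinsics and any distortion apply to the point x, -y, -z); pixel columns grow to the right and rows downward; lengths in mm; the calibration is good to about 2 mm. A picture is of the moment at which its call begins. There is no depth.
- r.hand_in(): hands the job in; it is judged then, once.
The state is a dict: "time": time; "joint_pos": joint angles; "qd": joint speeds; "joint_efforts": joint torques, N m; "tool_pos": TCP position; "tcp_rot": TCP orientation; "ft_force": force on the tool from outside, world axes, zero at the start; "wrist_torque": the same for the moment, N m; "finger_gap": finger opening in mm; "grip_force": force on a finger pad.
Only numpy, scipy, OpenCV 4.12 (cv2) and the standard library are available. Lean on these libraries where they do the work, as an engineer would, in place of code of your own. Each camera call takes 0.05 s, during which the arm holds its last target. There are 200 camera calls.

## Working session

There is one attempt and no reset: what is moved stays moved. The work goes in short steps, Python scripts to look and compute and a tool call to move; the robot and the scene stay as the last step left them, time stands still between calls to the robot, and variables do not carry over. Pictures are saved under pics/ and viewed, at most 10 in all, crops included, and the job is handed in when it is done.

Besides the shell and the picture viewer there is one more tool, called after ">>>" as name(argument=value, ...) on one line, values as JSON. step_arm: Moves the arm, as the interface text tells. Its arguments: {"type":"object","properties":{"targets":{"type":"array"},"fingers":{"type":"number"},"newtons":{"type":"number"}},"required":["targets"]}

```bash
mkdir -p pics; ls; cat > h.py <<'E'
import numpy as np, cv2
from bench import r, vision
def ray(s,uv):
    p=cv2.undistortPoints(np.array([[uv]],float),np.array(s["mtx"],float),np.array(s["D"],float))[0,0]
    A=np.array(s["attitude"],float)
    if A.shape!=(3,3):
        from scipy.spatial.transform import Rotation as R
        A=R.from_euler("xyz",A,degrees=True).as_matrix()
    return np.array(s["eye"],float),A@np.array([p[0],-p[1],-1])
def onz(s,uv,z):
    e,d=ray(s,uv); return e+d*(z-e[2])/d[2]
def proj(s,P):
    e,_=ray(s,(320,240)); A=np.array([ray(s,(320,240))[0]])
    from scipy.spatial.transform import Rotation as R
    M=np.array(s["attitude"],float)
    if M.shape!=(3,3): M=R.from_euler("xyz",M,degrees=True).as_matrix()
    c=M.T@(np.array(P,float)-e); c=np.array([[c[0],-c[1],-c[2]]])
    return cv2.projectPoints(c,np.zeros(3),np.zeros(3),np.array(s["mtx"],float),np.array(s["D"],float))[0][0,0]
E
python3 - <<'E'
from h import *
for n in("scene","side"):
    s=vision.snapshot(n); cv2.imwrite(f"pics/{n}0.png",s["img"]); print(n,s["eye"],s["attitude"],s["mtx"],s["D"])
print(r.sense())
E
```

```text
pics
scene [950.59873777 458.06777995 823.19387345] [ 44.56441612  -0.46136307 149.05734263] [[438.23589739   0.         327.71277167]
 [  0.         438.23589739 234.45201315]
 [  0.           0.           1.        ]] [-0.06214383  0.          0.          0.          0.        ]
side [ 280.20693382 -940.88838639  864.35844745] [ 49.52400241   0.34686804 -21.49902996] [[487.25075148   0.         309.70636122]
 [  0.         487.25075148 238.13325744]
 [  0.           0.           1.        ]] [-0.09215787  0.          0.          0.          0.        ]
{'time': 0.1, 'joint_pos': array([ 6.64401786e+01,  7.51259250e+00,  8.53216408e+01,  5.70644757e-04,
        8.72608898e+01, -4.89135529e+00]), 'qd': array([ 0.0015533 , -0.11709986, -0.0270495 ,  0.11259456, -0.11111335,
       -0.08086264]), 'joint_efforts': array([ 1.33746007e-04, -5.70939696e+01, -5.01949275e+01, -2.12780328e-04,
        7.86923716e-03,  1.12224761e-04]), 'tool_pos': array([191.83558756, 568.03754768, 252.34381407]), 'tcp_rot': array([-1.79905272e+02, -8.67868704e-03,  1.61331499e+02]), 'ft_force': array([-0.05497829,  0.40023361, -0.6538931 ]), 'wrist_torque': array([-0.04268764,  0.00616941, -0.06964578]), 'grip_force': 0.0, 'finger_gap': 85.86469315681597}
```

View pics/scene0.png

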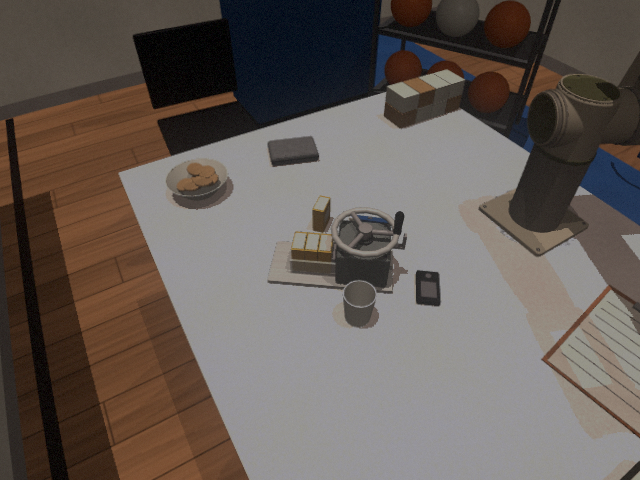

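View pics/side0.png

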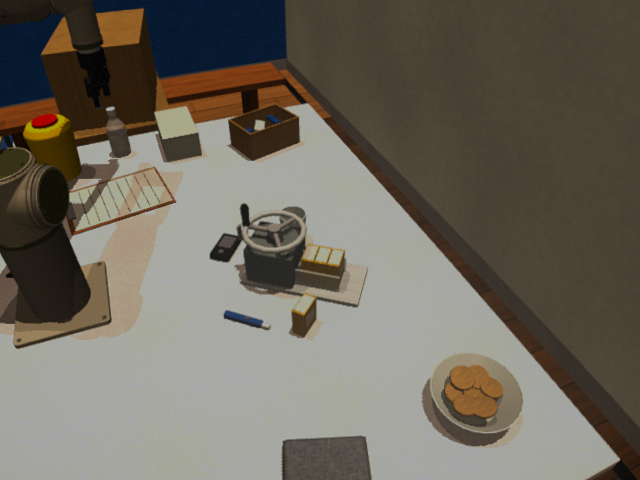

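The scene view shows the wheel hub near (365,231), with the handle near (399,222) on the robot side. In the side view the hub is near (276,230) and the handle near (245,215). Next I'll take enlarged crops of the wheel.

```bash
python3 - <<'E'
from h import *
a=cv2.imread("pics/scene0.png")[180:300,260:420]; b=cv2.imread("pics/side0.png")[190:310,215:375]
f=lambda i:cv2.resize(i,None,fx=5,fy=5,interpolation=cv2.INTER_CUBIC)[:600]
cv2.imwrite("pics/c1.png",cv2.resize(np.hstack([f(a)[:, :800],f(b)[:, :800]]),(800,300))) 
cv2.imwrite("pics/c1.png",np.vstack([cv2.resize(a[:,60:160],(400,480)),]) if 0 else np.hstack([cv2.resize(a[20:110,66:156],(400,400),interpolation=2),cv2.resize(b[0:90,10:100],(400,400),interpolation=2)]))
# scene crop origin (326,200) scale 4.444; side crop origin (225,190)
s={n:None for n in("scene","side")}
for n in s: s[n]=vision.snapshot(n)
for n,hub,ht in(("scene",(365,231),(400,213)),("side",(276,230),(244,206))):
    print(n,onz(s[n],hub,142),onz(s[n],ht,197))
E
```

```text
scene [524.66785003 -82.05221435 142.        ] [464.60782139 -45.3668771  197.        ]
side [524.14431474 -95.16117585 142.        ] [464.77814509 -49.79958735 197.        ]
```

View pics/c1.png

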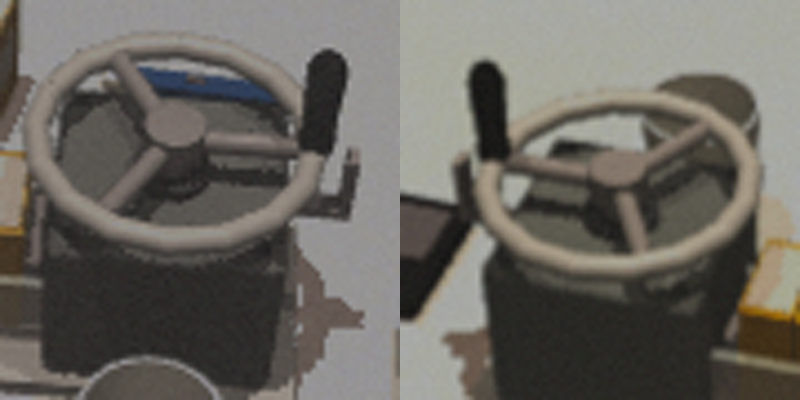

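The crop shows the rim outline, the hub and the handle clearly in both views. The pointer sits just outside the handle. In the scene crop the hub is at about (175,127) and in the side crop at about (212,168).

```bash
python3 - <<'E'
from h import *
from scipy.optimize import least_squares
S={n:vision.snapshot(n) for n in("scene","side")}
O={"scene":(326,200,0),"side":(225,190,400)}
px=lambda n,p:((p[0]-O[n][2]+.5)/4.444+O[n][0]-.5,(p[1]+.5)/4.444+O[n][1]-.5)
def tri(a,b):
    e1,d1=ray(S["scene"],px("scene",a));e2,d2=ray(S["side"],px("side",b))
    d1/=np.linalg.norm(d1);d2/=np.linalg.norm(d2)
    t=np.linalg.lstsq(np.c_[d1,-d2],e2-e1,rcond=None)[0]
    p,q=e1+t[0]*d1,e2+t[1]*d2; return ((p+q)/2).round(1),np.linalg.norm(p-q).round(1)
print("hub",tri((175,127),(612,168)));print("handle top",tri((328,52),(485,62)));print("handle bottom",tri((318,150),(493,158)));print("ptr",tri((352,150),(462,155)))
rim={"scene":[(28,150),(170,32),(180,250),(75,222),(290,210),(62,65)],"side":[(476,195),(618,90),(758,180),(620,275),(510,248),(728,238),(720,112)]}
for n in rim:
    P=np.array([onz(S[n],px(n,p),136)[:2] for p in rim[n]])
    f=least_squares(lambda c:np.hypot(*(P-c[:2]).T)-c[2],[524,-88,77]);print(n,f.x.round(1),f.fun.round(1))
# yellow tops, dispenser axis
for n in S:
    h=cv2.cvtColor(S[n]["img"],cv2.COLOR_BGR2HSV);m=cv2.inRange(h,(18,110,60),(35,255,255))
    k,l,st,c=cv2.connectedComponentsWithStats(m)
    print(n,[(tuple(st[i][:5])) for i in range(1,k) if st[i][4]>20])
print("boxes end scene/side top-corner dirs",onz(S["scene"],(292,247),87),onz(S["side"],(344,266),87))
E
```

```text
hub (array([519.6, -86.9, 144.5]), np.float64(3.3))
handle top (array([465.7, -46.6, 201.4]), np.float64(0.4))
handle bottom (array([464.1, -44.2, 136.5]), np.float64(0.4))
ptr (array([449.4, -35.5, 136.5]), np.float64(0.2))
scene [520.1 -89.8  75.8] [-2.2  1.7  1.2  2.2 -2.  -0.8]
side [521.5 -84.5  76.3] [-1.1  0.5 -2.1  0.9  0.2  0.6  0.9]
scene [(np.int32(302), np.int32(232), np.int32(23), np.int32(13), np.int32(42)), (np.int32(291), np.int32(243), np.int32(41), np.int32(11), np.int32(81))]
side [(np.int32(23), np.int32(114), np.int32(48), np.int32(68), np.int32(1511)), (np.int32(8), np.int32(147), np.int32(15), np.int32(3), np.int32(21)), (np.int32(301), np.int32(244), np.int32(44), np.int32(32), np.int32(343)), (np.int32(292), np.int32(293), np.int32(25), np.int32(27), np.int32(123)), (np.int32(293), np.int32(320), np.int32(11), np.int32(14), np.int32(42))]
boxes end scene/side top-corner dirs [ 663.98543451 -167.70717497   87.        ] [ 646.73786462 -213.07347304   87.        ]
```

>>> step_arm(targets=[[[10,-20,10,0,0,-0.02],[22,-50,20,0,0,-0.04],[36,-82,30,0,0,-0.06],[50,-114,35,0,0,-0.08],[64,-146,37,0,0,-0.1],[78,-178,37,0,0,-0.12],[92,-210,37,0,0,-0.14],[107,-242,37,0,0,-0.16],[122,-274,37,0,0,-0.18],[136,-306,37,0,0,-0.2],[150,-336,37,0,0,-0.22],[163,-366,37,0,0,-0.24]]], fingers=-0.1)

```text
time: 1.3
tool_pos: [355.4, 200.9, 290.5]
tcp_rot: [180.0, 0.0, 147.5]
ft_force: [0.2, 0.2, -0.1]
finger_gap: 47.1
grip_force: 0.0
```

>>> step_arm(targets=[[[14,-32,0,0,0,-0.01],[28,-64,0,0,0,-0.02],[42,-96,0,0,0,-0.03],[56,-126,0,0,0,-0.04],[70,-156,0,0,0,-0.05],[84,-186,0,0,0,-0.06],[96,-212,0,0,0,-0.07],[105,-232,0,0,0,-0.08],[110,-248,0,0,0,-0.08],[110,-248,0,0,0,-0.08],[110,-248,0,0,0,-0.08]]])

```text
time: 2.22
tool_pos: [464.9, -46.1, 290.1]
tcp_rot: [-180.0, -0.0, 142.9]
ft_force: [-0.7, -0.1, -0.3]
finger_gap: 46.9
grip_force: 0.0
```

```bash
python3 - <<'E'
from h import *
q=r.sense();print(q["time"],q["tool_pos"],q["tcp_rot"],q["finger_gap"],q["ft_force"],q["joint_pos"])
w=vision.snapshot("wrist");print(w["eye"],w["attitude"])
i=w["img"].copy()
for P in((464.9,-45.5,197),(520.5,-87,142),(449.4,-35.5,132)):
    u=proj(w,P);print(P,u);cv2.circle(i,tuple(int(round(v)) for v in u),4,(0,0,255),1)
cv2.imwrite("pics/w1.png",i)
E
```

```text
2.2167 [464.93382752 -46.08416583 290.08603913] [-1.79993833e+02 -3.90380106e-02  1.42893177e+02] 46.888285316577466 [-0.72038221 -0.05168258 -0.28008849] [-1.19602444e+01 -1.41985523e+01  1.02280032e+02  1.10124727e-02
  9.19564794e+01 -6.48530511e+01]
[408.1412101   -3.01149315 409.57699081] [-1.63032805e+01 -2.41420637e-02  5.28335349e+01]
(464.9, -45.5, 197) [322.38734495 251.19154414]
(520.5, -87, 142) [322.92769334 319.06611856]
(449.4, -35.5, 132) [320.15915043 195.05807606]
```

View pics/w1.png

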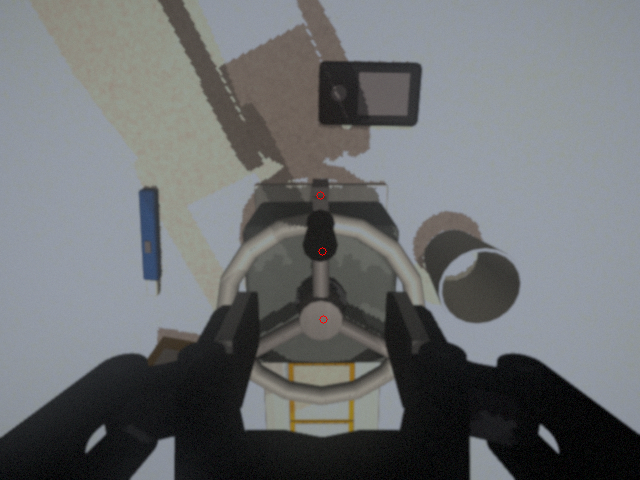

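The wrist view confirms the estimates. The projected handle (322,251), hub (323,319) and pointer (320,195) fall on the real ones, and the fingers straddle the handle along the tangent. Next I'll descend to cage the handle.

>>> step_arm(targets=[[[0,0,-20,0,0,0],[0,0,-45,0,0,0],[0,0,-70,0,0,0],[0,0,-90,0,0,0],[0,0,-104,0,0,0],[0,0,-113,0,0,0],[0,0,-113,0,0,0]]])

```text
time: 2.85
tool_pos: [463.6, -44.3, 175.3]
tcp_rot: [-179.9, -0.2, 143.1]
ft_force: [-1.2, 0.0, -0.1]
finger_gap: 46.9
grip_force: 0.0
```

>>> step_arm(targets=[[[0,0,0,0,0,0],[0,0,0,0,0,0],[0,0,0,0,0,0],[0,0,0,0,0,0]]], fingers=0.36, newtons=20)

```text
time: 3.18
tool_pos: [465.8, -45.6, 178.6]
tcp_rot: [179.9, 0.1, 143.0]
ft_force: [-0.4, -0.4, -0.8]
finger_gap: 27.2
grip_force: 0.0
```

```bash
python3 - <<'E'
import numpy as np
# per-call rows from angle a: TCP on 70 mm circle, 5 deg/row
for a in (143.3,83.3,23.3):
    print([[round(70*(np.cos(np.radians(a-5*k))-np.cos(np.radians(a))),1),round(70*(np.sin(np.radians(a-5*k))-np.sin(np.radians(a))),1),0,0,0,round(-np.radians(5*k),3)] for k in range(1,13)])
E
```

```text
[[np.float64(3.9), np.float64(4.7), 0, 0, 0, np.float64(-0.087)], [np.float64(8.1), np.float64(9.1), 0, 0, 0, np.float64(-0.175)], [np.float64(12.7), np.float64(13.1), 0, 0, 0, np.float64(-0.262)], [np.float64(17.7), np.float64(16.7), 0, 0, 0, np.float64(-0.349)], [np.float64(22.9), np.float64(19.8), 0, 0, 0, np.float64(-0.436)], [np.float64(28.4), np.float64(22.5), 0, 0, 0, np.float64(-0.524)], [np.float64(34.1), np.float64(24.6), 0, 0, 0, np.float64(-0.611)], [np.float64(40.0), np.float64(26.3), 0, 0, 0, np.float64(-0.698)], [np.float64(46.0), np.float64(27.4), 0, 0, 0, np.float64(-0.785)], [np.float64(52.1), np.float64(28.1), 0, 0, 0, np.float64(-0.873)], [np.float64(58.2), np.float64(28.1), 0, 0, 0, np.float64(-0.96)], [np.float64(64.3), np.float64(27.7), 0, 0, 0, np.float64(-1.047)]]
[[np.float64(6.0), np.float64(-1.0), 0, 0, 0, np.float64(-0.087)], [np.float64(11.9), np.float64(-2.5), 0, 0, 0, np.float64(-0.175)], [np.float64(17.7), np.float64(-4.5), 0, 0, 0, np.float64(-0.262)], [np.float64(23.3), np.float64(-7.0), 0, 0, 0, np.float64(-0.349)], [np.float64(28.6), np.float64(-1
[... 616 characters left out ...]
, 0, 0, np.float64(-0.175)], [np.float64(5.0), np.float64(-17.6), 0, 0, 0, np.float64(-0.262)], [np.float64(5.6), np.float64(-23.7), 0, 0, 0, np.float64(-0.349)], [np.float64(5.7), np.float64(-29.8), 0, 0, 0, np.float64(-0.436)], [np.float64(5.2), np.float64(-35.9), 0, 0, 0, np.float64(-0.524)], [np.float64(4.3), np.float64(-41.9), 0, 0, 0, np.float64(-0.611)], [np.float64(2.8), np.float64(-47.8), 0, 0, 0, np.float64(-0.698)], [np.float64(0.7), np.float64(-53.6), 0, 0, 0, np.float64(-0.785)], [np.float64(-1.8), np.float64(-59.1), 0, 0, 0, np.float64(-0.873)], [np.float64(-4.7), np.float64(-64.5), 0, 0, 0, np.float64(-0.96)], [np.float64(-8.2), np.float64(-69.5), 0, 0, 0, np.float64(-1.047)]]
```

>>> step_arm(targets=[[[4,4.5,0,0,0,-0.087],[8,9,0,0,0,-0.175],[12.5,13,0,0,0,-0.262],[17.5,16.5,0,0,0,-0.349],[23,20,0,0,0,-0.436],[28.5,22.5,0,0,0,-0.524],[34,24.5,0,0,0,-0.611],[40,26.5,0,0,0,-0.698],[46,27.5,0,0,0,-0.785],[52,28,0,0,0,-0.873],[58,28,0,0,0,-0.96],[64.3,27.7,0,0,0,-1.047]]])

```text
time: 4.18
tool_pos: [529.5, -18.1, 177.7]
tcp_rot: [-180.0, 0.0, 82.8]
ft_force: [-2.7, -1.8, 0.1]
finger_gap: 27.4
grip_force: 1.0
```

Tracking is good: about 2.7 N against the tangent, as expected from the stated friction.

>>> step_arm(targets=[[[6,-1,0,0,0,-0.087],[12,-2.5,0,0,0,-0.175],[17.7,-4.5,0,0,0,-0.262],[23.3,-7,0,0,0,-0.349],[28.6,-10,0,0,0,-0.436],[33.7,-13.4,0,0,0,-0.524],[38.4,-17.3,0,0,0,-0.611],[42.8,-21.5,0,0,0,-0.698],[46.8,-26.1,0,0,0,-0.785],[50.3,-31.1,0,0,0,-0.873],[53.5,-36.3,0,0,0,-0.96],[56.1,-41.8,0,0,0,-1.047]]])

```text
time: 5.18
tool_pos: [585.5, -59.7, 177.6]
tcp_rot: [-180.0, 0.0, 22.8]
ft_force: [-1.6, 1.1, -0.3]
finger_gap: 27.3
grip_force: 1.0
```

>>> step_arm(targets=[[[2.2,-5.7,0,0,0,-0.087],[3.8,-11.6,0,0,0,-0.175],[5,-17.6,0,0,0,-0.262],[5.6,-23.7,0,0,0,-0.349],[5.7,-29.8,0,0,0,-0.436],[5.2,-35.9,0,0,0,-0.524],[4.3,-41.9,0,0,0,-0.611],[2.8,-47.8,0,0,0,-0.698],[0.7,-53.6,0,0,0,-0.785],[-1.8,-59.1,0,0,0,-0.873],[-4.7,-64.5,0,0,0,-0.96],[-8.2,-69.5,0,0,0,-1.047]]])

```text
time: 6.18
tool_pos: [577.8, -129.3, 177.9]
tcp_rot: [-179.9, -0.1, -37.2]
ft_force: [2.1, 1.4, -1.1]
finger_gap: 27.3
grip_force: 1.3
```

>>> step_arm(targets=[[[0,0,0,0,0,0],[0,0,0,0,0,0],[0,0,0,0,0,0]]], fingers=-0.1)

```text
time: 6.43
tool_pos: [577.4, -129.1, 177.6]
tcp_rot: [-180.0, -0.0, -36.8]
ft_force: [0.7, 0.2, 0.2]
finger_gap: 47.0
grip_force: 0.0
```

>>> step_arm(targets=[[[0,0,12,0,0,0],[0,0,35,0,0,0],[0,0,62,0,0,0],[0,0,85,0,0,0],[0,0,95,0,0,0],[0,0,95,0,0,0]]])

```text
time: 6.93
tool_pos: [578.9, -129.4, 276.7]
tcp_rot: [-179.9, -0.4, -36.9]
ft_force: [0.3, -0.1, 0.1]
finger_gap: 46.7
grip_force: 0.0
```

```bash
python3 - <<'E'
from h import *
q=r.sense();print(q["time"],q["tool_pos"],q["tcp_rot"],q["finger_gap"],q["ft_force"],q["joint_pos"])
w=vision.snapshot("wrist");s=vision.snapshot("scene")
i=w["img"].copy()
a=np.radians(-36.7+2.5);P=(520.5+70*np.cos(a),-87+70*np.sin(a),197);u=proj(w,P);print(u);cv2.circle(i,tuple(int(round(v)) for v in u),4,(0,0,255),1)
cv2.imwrite("pics/w2.png",np.hstack([cv2.resize(i,(400,300)),cv2.resize(s["img"][150:330,220:460],(400,300))]))
E
```

```text
6.9333 [ 578.92728296 -129.42028633  276.67091144] [-179.87242354   -0.35476804  -36.90003218] 46.72136256086851 [ 0.31140919 -0.09859678  0.14578862] [-1.75543450e+01  5.57424978e+00  8.48805839e+01  2.85147098e-03
  8.91681679e+01  1.09345260e+02]
[318.3722426  265.77486175]
```

View pics/w2.png

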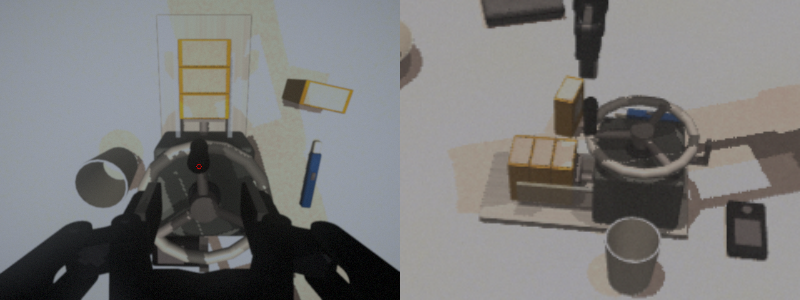

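Half a turn is done: the row has advanced, and the handle is at about (198,160) in the left-hand crop, on the outlet side where predicted. Now I'll turn the hand back 180° above the handle and cage it again.

>>> step_arm(targets=[[[0,0,0,0,0,0.12],[0,0,0,0,0,0.24],[0,0,0,0,0,0.36],[0,0,0,0,0,0.48],[0,0,0,0,0,0.6],[0,0,0,0,0,0.72],[0,0,0,0,0,0.84],[0,0,0,0,0,0.96],[0,0,0,0,0,1.08],[0,0,0,0,0,1.2],[0,0,0,0,0,1.32],[0,0,0,0,0,1.44]]])

```text
time: 8.03
tool_pos: [576.2, -128.8, 269.4]
tcp_rot: [-179.8, 0.1, 45.9]
ft_force: [-0.7, 0.5, -0.2]
finger_gap: 46.9
grip_force: 0.0
```

>>> step_arm(targets=[[[0,0,0,0,0,0.12],[0,0,0,0,0,0.24],[0,0,0,0,0,0.36],[0,0,0,0,0,0.48],[0,0,0,0,0,0.6],[0,0,0,0,0,0.72],[0,0,0,0,0,0.84],[0,0,0,0,0,0.96],[0,0,0,0,0,1.08],[0,0,0,0,0,1.2],[0,0,0,0,0,1.32],[0,0,0,0,0,1.44]]])

```text
time: 9.03
tool_pos: [576.2, -128.8, 269.4]
tcp_rot: [-179.9, -0.2, 128.4]
ft_force: [-0.4, 0.3, -0.5]
finger_gap: 47.0
grip_force: 0.0
```

>>> step_arm(targets=[[[0,0,0,0,0,0.12],[0,0,0,0,0,0.2416],[0,0,0,0,0,0.2616],[0,0,0,0,0,0.2616],[0,0,0,0,0,0.2616]]])

```text
time: 9.45
tool_pos: [576.7, -129.0, 270.9]
tcp_rot: [-180.0, -0.1, 142.8]
ft_force: [-0.1, 0.0, -0.1]
finger_gap: 46.8
grip_force: 0.0
```

>>> step_arm(targets=[[[0,0,-15,0,0,0],[0,0,-38,0,0,0],[0,0,-62,0,0,0],[0,0,-82,0,0,0],[0,0,-92,0,0,0],[0,0,-95,0,0,0],[0,0,-95,0,0,0]]])

```text
time: 10.03
tool_pos: [576.8, -129.0, 176.5]
tcp_rot: [-180.0, -0.1, 143.0]
ft_force: [-0.4, -0.2, -0.1]
finger_gap: 47.0
grip_force: 0.0
```

>>> step_arm(targets=[[[0,0,0,0,0,0],[0,0,0,0,0,0],[0,0,0,0,0,0],[0,0,0,0,0,0]]], fingers=0.36)

```text
time: 10.37
tool_pos: [577.9, -129.4, 178.6]
tcp_rot: [180.0, 0.1, 143.0]
ft_force: [-0.3, 0.8, 0.7]
finger_gap: 27.7
grip_force: 0.0
```

```bash
python3 - <<'E'
from h import *
q=r.sense();print(q["time"],q["tool_pos"],q["tcp_rot"],q["finger_gap"],q["ft_force"],q["joint_pos"])
for a in (-36.7,-96.7,-156.7):
    print([[float(round(70*(np.cos(np.radians(a-5*k))-np.cos(np.radians(a))),1)),float(round(70*(np.sin(np.radians(a-5*k))-np.sin(np.radians(a))),1))] for k in range(1,13)])
E
```

```text
10.3667 [ 577.86969445 -129.36348649  178.58152756] [1.79962682e+02 1.07230254e-01 1.43022710e+02] 27.680179032769765 [-0.34571955  0.81171547  0.70114672] [-1.75781654e+01  8.78775641e+00  9.17196254e+01 -4.23737902e-04
  7.93790805e+01 -7.06008324e+01]
[[-3.9, -4.7], [-8.1, -9.1], [-12.7, -13.1], [-17.7, -16.7], [-22.9, -19.8], [-28.4, -22.5], [-34.1, -24.6], [-40.0, -26.3], [-46.0, -27.4], [-52.1, -28.1], [-58.2, -28.1], [-64.3, -27.7]]
[[-6.0, 1.0], [-11.9, 2.5], [-17.7, 4.5], [-23.3, 7.0], [-28.6, 10.0], [-33.7, 13.4], [-38.4, 17.3], [-42.8, 21.5], [-46.8, 26.1], [-50.3, 31.1], [-53.5, 36.3], [-56.1, 41.8]]
[[-2.2, 5.7], [-3.8, 11.6], [-5.0, 17.6], [-5.6, 23.7], [-5.7, 29.8], [-5.2, 35.9], [-4.3, 41.9], [-2.8, 47.8], [-0.7, 53.6], [1.8, 59.1], [4.7, 64.5], [8.2, 69.5]]
```

>>> step_arm(targets=[[[-4,-4.5,0,0,0,-0.087],[-8,-9,0,0,0,-0.175],[-12.5,-13,0,0,0,-0.262],[-17.5,-16.5,0,0,0,-0.349],[-23,-20,0,0,0,-0.436],[-28.5,-22.5,0,0,0,-0.524],[-34,-24.5,0,0,0,-0.611],[-40,-26.5,0,0,0,-0.698],[-46,-27.5,0,0,0,-0.785],[-52,-28,0,0,0,-0.873],[-58,-28,0,0,0,-0.96],[-64.3,-27.7,0,0,0,-1.047]]])

```text
time: 11.37
tool_pos: [513.6, -157.5, 178.4]
tcp_rot: [179.8, 0.1, 82.8]
ft_force: [2.1, -1.9, 0.0]
finger_gap: 27.6
grip_force: 1.4
```

>>> step_arm(targets=[[[-6,1,0,0,0,-0.087],[-12,2.5,0,0,0,-0.175],[-17.7,4.5,0,0,0,-0.262],[-23.3,7,0,0,0,-0.349],[-28.6,10,0,0,0,-0.436],[-33.7,13.4,0,0,0,-0.524],[-38.4,17.3,0,0,0,-0.611],[-42.8,21.5,0,0,0,-0.698],[-46.8,26.1,0,0,0,-0.785],[-50.3,31.1,0,0,0,-0.873],[-53.5,36.3,0,0,0,-0.96],[-56.1,41.8,0,0,0,-1.047]]])

```text
time: 12.37
tool_pos: [457.0, -115.6, 178.3]
tcp_rot: [179.9, -0.0, 22.8]
ft_force: [-0.6, -3.3, 0.3]
finger_gap: 26.7
grip_force: 1.3
```

>>> step_arm(targets=[[[-2.2,5.7,0,0,0,-0.087],[-3.8,11.6,0,0,0,-0.175],[-5,17.6,0,0,0,-0.262],[-5.6,23.7,0,0,0,-0.349],[-5.7,29.8,0,0,0,-0.436],[-5.2,35.9,0,0,0,-0.524],[-4.3,41.9,0,0,0,-0.611],[-2.8,47.8,0,0,0,-0.698],[-0.7,53.6,0,0,0,-0.785],[1.8,59.1,0,0,0,-0.873],[4.7,64.5,0,0,0,-0.96],[8.2,69.5,0,0,0,-1.047]]])

```text
time: 13.37
tool_pos: [465.5, -45.8, 178.1]
tcp_rot: [180.0, -0.1, -37.2]
ft_force: [0.5, -3.4, -0.1]
finger_gap: 27.0
grip_force: 1.0
```

```bash
python3 - <<'E'
from h import *
q=r.sense();print(q["time"],q["tool_pos"],q["tcp_rot"],q["finger_gap"],q["ft_force"])
w=vision.snapshot("wrist");s=vision.snapshot("scene")
cv2.imwrite("pics/w3.png",np.hstack([cv2.resize(w["img"],(400,300)),cv2.resize(s["img"][150:330,220:460],(400,300))]))
E
```

```text
13.3667 [465.51373814 -45.75838436 178.14343643] [ 1.79999087e+02 -1.02992907e-01 -3.71938198e+01] 27.002144280183767 [ 0.5412715  -3.35886823 -0.09483698]
```

View pics/w3.png

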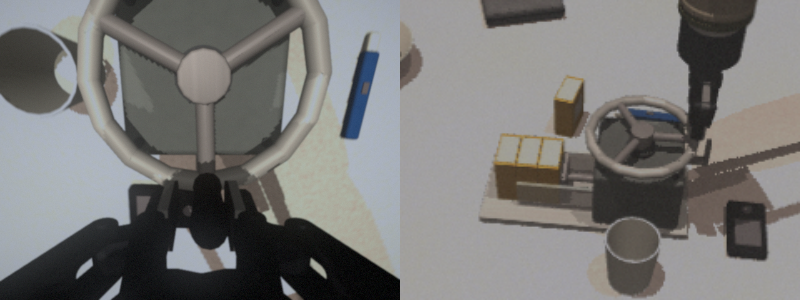

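The row has moved out and the handle sits against the trailing finger, about 4 mm short of the pointer line. A 4 mm advance should take up that slack, then I'll open, lift and check.

>>> step_arm(targets=[[[1.2,1.6,0,0,0,0],[2.4,3.2,0,0,0,0],[2.4,3.2,0,0,0,0],[2.4,3.2,0,0,0,0]]])

```text
time: 13.8
tool_pos: [467.4, -42.4, 177.3]
tcp_rot: [-180.0, -0.0, -36.9]
ft_force: [-0.1, -0.6, 0.2]
finger_gap: 27.3
grip_force: 0.2
```

>>> step_arm(targets=[[[0,0,0,0,0,0],[0,0,0,0,0,0],[0,0,0,0,0,0]]], fingers=-0.1)

```text
time: 14.05
tool_pos: [467.4, -42.4, 177.2]
tcp_rot: [-180.0, 0.0, -36.9]
ft_force: [0.2, 0.3, 0.4]
finger_gap: 47.1
grip_force: 0.0
```

>>> step_arm(targets=[[[0,0,12,0,0,0],[0,0,35,0,0,0],[0,0,65,0,0,0],[-10,8,95,0,0,0],[-30,22,115,0,0,0],[-45,34,120,0,0,0],[-45,34,120,0,0,0],[-45,34,120,0,0,0]]])

```text
time: 14.72
tool_pos: [422.6, -8.1, 299.0]
tcp_rot: [-179.9, -0.2, -36.9]
ft_force: [-0.2, -0.1, -0.3]
finger_gap: 47.2
grip_force: 0.0
```

```bash
python3 - <<'E'
from h import *
q=r.sense();print(q["time"],q["tool_pos"],q["ft_force"])
w=vision.snapshot("wrist");s=vision.snapshot("scene")
i=w["img"].copy()
for P in((464.9,-45.5,197),(520.5,-87,142),(449.4,-35.5,132)):
    u=proj(w,P);print(u);cv2.circle(i,tuple(int(round(v)) for v in u),4,(0,0,255),1)
cv2.imwrite("pics/w4.png",np.hstack([i[:,80:600][:,:520],cv2.resize(s["img"][190:300,260:420],(280,480)) if 0 else cv2.copyMakeBorder(cv2.resize(s["img"][180:300,260:420],(280,210)),0,270,0,0,0)]))
E
```

```text
14.7167 [422.63115943  -8.08143223 298.9677777 ] [-0.19141749 -0.13835519 -0.28936439]
[331.18556659 145.1826384 ]
[329.73623057  21.39047781]
[331.05821895 166.12642828]
```

View pics/w4.png

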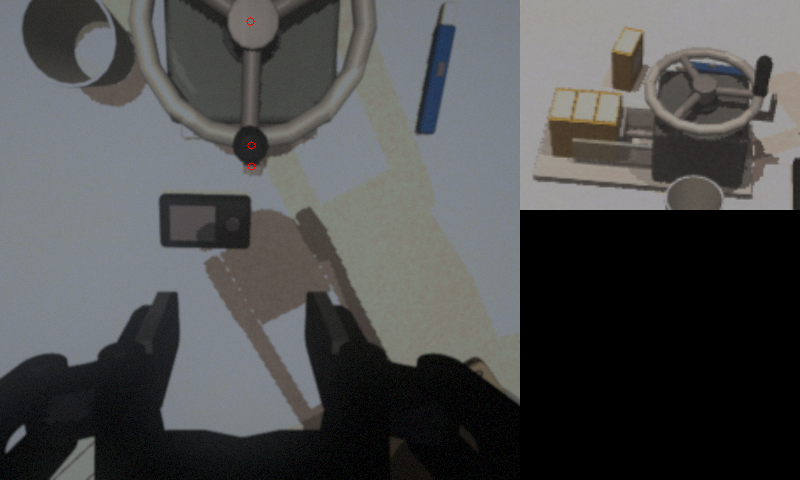

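The handle is back on the hub–pointer line (hub at 250,21, handle at 251,145, pointer at 251,166). The row is upright with the front carton on the ledge, the bystanders look undisturbed, and the hand is clear.

```bash
python3 -c "
from bench import r
print(r.hand_in())"
```

```text
the job is handed in; nothing more can be done
None
```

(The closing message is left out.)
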